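# Close up the row of rail devices against the end bracket

### The arm

A 6-joint arm with a two-finger parallel gripper is mounted at the origin on the work surface. World frame = base frame: x ahead of the robot, y to its left, z up, the work surface at z = 0. Lengths are in m, angles in degrees, forces in N, time in s.
With the tool pointing down it reaches from about 0.25 to 0.725 m from the base axis. Payload 9.7 kg.
Tool frame: the origin (TCP) lies midway between the tips of the shut fingers; the grasp point (between the pads) lies 19 mm behind it; z points along the fingers, y is the direction in which the jaws open and shut (so a half turn about z gives the same grasp; the last joint's range is limited). The gripper opens to 85 mm and grips with 20 to 120 N. Pads are 22 mm wide; open, the fingers measure 114 mm over their backs; the gripper's body (76 mm by 85 mm) begins 54 mm behind the grasp point. The pads swing forward as they close: fully open they stand 13 mm farther back than shut.
Start: joints at [64.802, 4.979, 10.078, 95.1, 0, 90], TCP at [0.234, 0.498, 0.231] pointing down, gripper open.
Joint ranges: [-179.16, 179.16], [-48.56, 103.87], [-65.8, 70.77], [-126.05, 130.52], [-82.76, 87.17], [-180, 180]. Speed limits (degrees/s): [127.2, 127.2, 147.25, 180, 180, 180].

### API

Orientations are given as [roll, pitch, yaw] about the fixed x, y, z axes, in that order (R = Rz(yaw) Ry(pitch) Rx(roll)).
In Python, from workcell import bot, camera, recognise gives the robot as it stands. The module is installed in compiled form; this text tells all that it offers.
- The arm moves only by the tool apply_moves, never from a script. Its argument "targets" is one flat list of numbers, 7 for each row, row after row: the shift along the world's x, y, z in units of 30 mm (1.0 is 30 mm), then the turn, a rotation vector about the world's x, y, z in units of 6 degrees (1.0 is 6 degrees), then the opening, from 0 (shut) to 1 (fully open). A call has 1 to 5 rows; each row is the pose to reach, as a shift and turn from the pose commanded when the call began; what a row does not reach only later rows make up. A row lasts 1/10 s, in which the tool goes at most 50 mm and 8.59 degrees, less where a joint would pass 70% of its speed; a pose out of reach is approached as far as the arm can. A call with a gripper value outside its range is refused whole. The fingers move at their own pace and stop on an object; "newtons" is the grip in N (left out, the last holds). Time passes only in rows, so rows that repeat a pose let the fingers close. It gives the time, the measured TCP pose, the force and the opening at its end, in the units of the state.
- bot.get_obs(): the state, without advancing time (a new reading comes with each control period).
- camera(name): name is "scene" or "top"; returns a dict with "img" (420x560x3 uint8, red, green, blue), "intrinsics" (3x3 intrinsics, pixels), "origin" and "rotation" of the camera in the world. Camera axes: x right, y up, looking along -z (the intrinsics and any distortion apply to the point x, -y, -z); pixel columns grow to the right and rows downward; lengths in m; the calibration is good to about 2 mm. A picture is of the moment at which its call begins. There is no depth.
- bot.job_done(): hands the job in, once; it reports no verdict.
Trained networks look in the newest picture that a camera, given by its name, has taken for a name from the list of things; names that differ only in an ending like _2 or _b are one class to them, and where a whole thing is asked for, a point or a joint stands for the part that bears it (a point fixed in the world has none). Each returns a list of dicts, best first, with "conf" (0 to 1); they miss things now and then, are a little off and sometimes report something else, mostly with a low value. They report only what shows in the picture. A call takes as long as a camera call. They do not tell look-alikes from the thing itself.
- recognise(query, camera): "box" ([left, top, right, bottom] in pixels, round what is visible of it).
The state is a dict: "time": time; "q": joint angles; "qd": joint speeds; "joint_efforts": joint torques, N m; "ee_pos": TCP position; "tcp_rot": TCP orientation; "wrist_force": force on the tool from outside, world axes, zero at the start; "torque": the same for the moment, N m; "opening": finger opening in m.
Only numpy, scipy, OpenCV 4.12 (cv2) and the standard library are available. Lean on these libraries where they do the work, as an engineer would, in place of code of your own. Each camera call takes 0.05 s, during which the arm holds its last target.

### The job

A new device has to go on the mounting rail beside the socket outlet, so make room for it: with your fingertips push the row of four devices along the rail, away from the socket, all together as one closed row, until the row stands snug against the end bracket at the other end of the rail, with no gaps left. Only push, gently and low down near the rail, from the end of the row: do not grip, lift, tilt or pull the row apart, and do not disturb the loose things lying about. Take the hand clear of everything when you are done.

Things in the scene. Friction and masses are not known exactly. Their poses are not given: they have to be found in the camera images.
- panel: Zinc mounting plate, 240 (x) x 530 (y) x 4 mm, fixed flat on the table; origin on the table under its centre, yaw within 0.2 rad. A 35 mm wide top-hat rail, 460 mm long, runs along its y axis through the centre, rail top 19 mm above the table. A grey cable duct, 47 mm high, runs along the far edge (x 72 to 116 mm). The rail is bare between socket, row and end bracket
- end_bracket: The end stop: narrow dark grey block screwed to the rail near one end (either end, it varies), fixed; 10 mm thick along the rail, 50 mm across it, 50 mm high above the rail, a screw head on top. Origin: centre of its seat on the rail's top (19 mm above the table), 205 mm from the panel's centre; its flat faces are 5 mm either side of the origin
- socket: Grey socket outlet with a round white face, fixed on the rail at the end opposite to the end bracket, 45 mm wide along the rail, 86 mm across, 64 mm high above the rail. Origin: centre of its seat on the rail's top, 205 mm from the panel's centre. At the start 85 to 135 mm of bare rail lie between it and the row
- breaker_a: Row device: white two-pole breaker, two black toggles joined by a bar, to 71 mm above the rail. 36 mm wide along the rail (y), 86 across, flat-sided, shoulders 44 mm and middle 62 mm above the rail. Origin: centre of its seat on the rail's top, z up. Clipped on with 1 mm play: slides along the rail only; 170 to 310 g
- rcd: Row device: white, one black toggle to 71 mm above the rail and a small test button beside it. Otherwise as breaker_a. The four devices stand touching (gaps under 0.5 mm), in any order, about the middle of the rail, 105 to 150 mm short of the end bracket; the row is 144 mm long and slides with 1.5 to 5 N
- timer: Row device: white time switch with a round dial and small black knob, to 70 mm above the rail. Otherwise as breaker_a
- breaker_b: Row device, the same as breaker_a
- screwdriver: Bystander: loose screwdriver, 190 mm long, black handle about 26 mm thick, lying on the plate on the robot's side of the rail, roughly along it. Leave it alone
- spare: Bystander: loose spare one-pole breaker, 86 x 18 mm and 70 mm high, standing on the plate on the robot's side of the rail. Leave it alone
- multimeter: Bystander: black multimeter, 169 x 84 x 39 mm, loose on the table left of the panel
- tape: Bystander: roll of black tape, 72 mm across, 19 mm high, loose on the table right of the panel
- lens_cap: Bystander: round black cap, 60 mm across, 11 mm high, loose on the table right of the panel
- ferrule_tub: Bystander: round white tub with grey cap, 52 mm across, 52 mm high, loose on the table left of the panel
Not all that is in view belongs to the job. What is shaped like the rcd but blue or pink is not meant.

How it is judged:
By the outcome, as a careful person would: the job done as asked, in the order asked, and still so for the second after the job is handed in, with the robot touching nothing.
It also fails if it takes over 40 s, if anything falls off the work surface, if the arm or the gripper's body presses on something with over 40 N, if the wrist force passes 120 N, or if a joint passes its speed limit or range.

## Working session

There is one attempt and no reset: what is moved stays moved. The work goes in short steps, Python scripts to look and compute and a tool call to move; the robot and the scene stay as the last step left them, time stands still between calls to the robot, and variables do not carry over. Pictures are saved under pics/ and viewed, and the job is handed in when it is done.

Besides the shell and the picture viewer there is one more tool, called in YAML: its name, and indented under it one key for each argument. apply_moves: Moves the arm, as the interface text tells. Its arguments: {"type":"object","properties":{"targets":{"type":"array"},"newtons":{"type":"number"}},"required":["targets"]}

```bash
mkdir -p pics; python3 - <<'E'
from workcell import bot,camera,recognise
import cv2,numpy as np,pickle
d={}
for n in("scene","top"):
    c=camera(n); d[n]=c
    cv2.imwrite(f"pics/{n}0.png",c["img"][:,:,::-1])
    print(n,c["origin"],np.round(c["rotation"],3).tolist(),np.round(c["intrinsics"],1).tolist(),[k for k in c])
    for q in["panel","end_bracket","socket","breaker_a","rcd","timer","screwdriver","spare"]:
        print(q,[(np.round(r["box"]).tolist(),round(r["conf"],2)) for r in recognise(q,n)][:4])
pickle.dump(d,open("c0.pkl","wb"))
o=bot.get_obs();print(o)
E
```

```text
scene [ 1.01566364 -0.40608241  0.85316081] [38.641, 0.969, 51.447] [[402.8, 0.0, 276.8], [0.0, 402.8, 208.5], [0.0, 0.0, 1.0]] ['img', 'intrinsics', 'origin', 'rotation']
panel [([371.0, 115.0, 428.0, 155.0], 0.66)]
end_bracket [([339.0, 164.0, 355.0, 188.0], 0.63), ([298.0, 184.0, 326.0, 218.0], 0.62)]
socket [([217.0, 246.0, 257.0, 288.0], 0.85)]
breaker_a [([277.0, 201.0, 311.0, 236.0], 0.72), ([94.0, 265.0, 126.0, 298.0], 0.64), ([298.0, 184.0, 327.0, 220.0], 0.56)]
rcd [([285.0, 194.0, 320.0, 230.0], 0.96), ([223.0, 170.0, 256.0, 198.0], 0.79), ([263.0, 137.0, 293.0, 166.0], 0.59)]
timer [([264.0, 210.0, 301.0, 247.0], 0.96)]
screwdriver [([210.0, 227.0, 237.0, 256.0], 0.44)]
spare [([207.0, 230.0, 239.0, 257.0], 0.81)]
top [ 0.29312027 -0.01218195  1.21937633] [10.187, 0.806, -89.652] [[409.1, 0.0, 276.4], [0.0, 409.1, 204.7], [0.0, 0.0, 1.0]] ['img', 'intrinsics', 'origin', 'rotation']
panel [([190.0, 142.0, 370.0, 243.0], 0.83)]
end_bracket [([202.0, 188.0, 210.0, 208.0], 0.65)]
socket [([336.0, 167.0, 355.0, 198.0], 0.93)]
breaker_a [([247.0, 179.0, 262.0, 210.0], 0.58), ([
[... 352 characters left out ...]
0], 0.18)]
spare [([321.0, 206.0, 358.0, 220.0], 0.64)]
{'time': 0.9, 'q': array([6.48007563e+01, 4.97789592e+00, 1.00792686e+01, 9.50978069e+01,
       1.79972477e-04, 9.00014111e+01]), 'qd': array([-0.03219592,  0.0420506 ,  0.05218304,  0.00476286, -0.01466753,
        0.00122076]), 'joint_efforts': array([ 2.87864175e-03, -5.20099962e+01,  4.64853251e+01,  1.39762102e-03,
        5.80827759e-05, -1.70222467e-05]), 'ee_pos': array([0.23417738, 0.49767142, 0.23130323]), 'tcp_rot': array([ 1.79996434e+02, -1.80060296e-04,  1.54799345e+02]), 'wrist_force': array([-0.83181242, -0.13518579, -0.15507956]), 'torque': array([-0.03687116,  0.01966002, -0.09792313]), 'opening': 0.08535168856569042}
```

```bash
python3 - <<'E'
import cv2
a=cv2.imread("pics/top0.png");cv2.imwrite("pics/top0c.png",cv2.resize(a[130:290,170:390],None,fx=3.6,fy=3.6,interpolation=cv2.INTER_CUBIC))
a=cv2.imread("pics/scene0.png");cv2.imwrite("pics/scene0c.png",cv2.resize(a[120:310,180:440],None,fx=3,fy=3,interpolation=cv2.INTER_CUBIC))
E
```

```text
(no output)
```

View pics/top0.png

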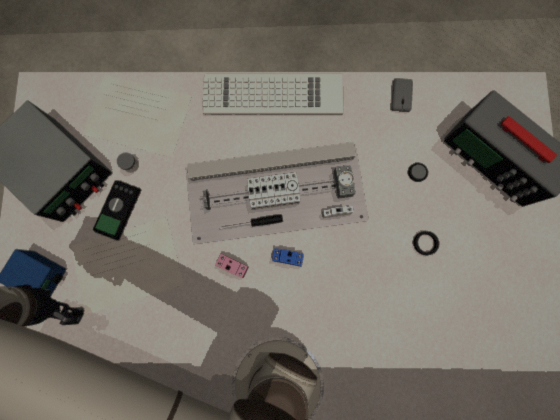

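View pics/scene0.png

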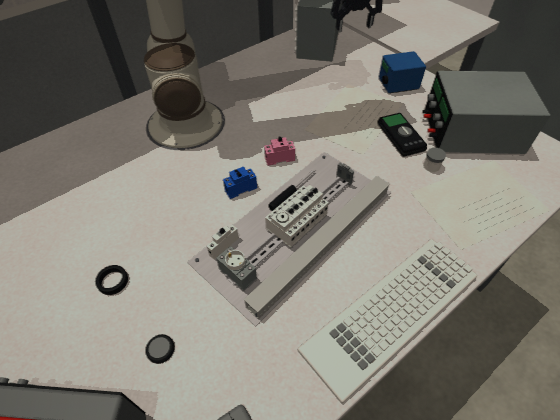

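```bash
ls pics
```

```text
scene0.png
scene0c.png
top0.png
top0c.png
```

View pics/top0c.png

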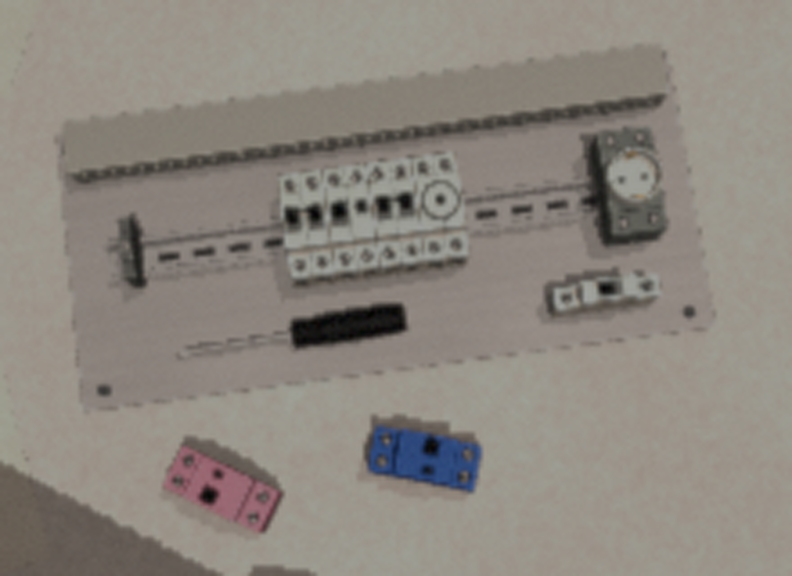

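View pics/scene0c.png

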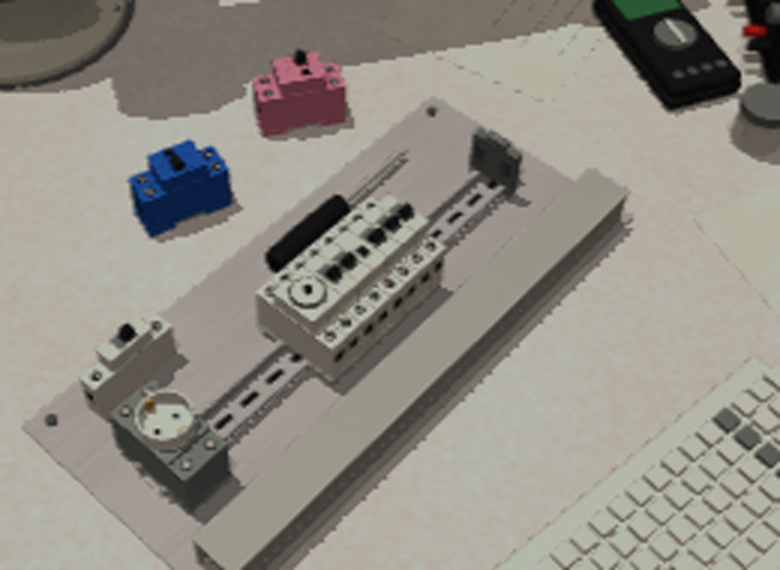

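```bash
cat > h.py <<'E'
import numpy as np,pickle,cv2
from scipy.spatial.transform import Rotation as R
from scipy.optimize import least_squares
def proj(c,P):
    P=np.atleast_2d(P);q=(P-c["origin"])@R.from_euler("xyz",c["rotation"],degrees=True).as_matrix()
    K=c["intrinsics"];return np.c_[K[0,0]*q[:,0]/-q[:,2]+K[0,2],K[1,1]*-q[:,1]/-q[:,2]+K[1,2]]
def pan(p,L):
    L=np.atleast_2d(L).astype(float);c,s=np.cos(p[2]),np.sin(p[2])
    return np.c_[p[0]+c*L[:,0]-s*L[:,1],p[1]+s*L[:,0]+c*L[:,1],L[:,2]]
def box(x0,x1,y0,y1,z): return [[x0,y0,z],[x1,y0,z],[x1,y1,z],[x0,y1,z]]
E
cat > fit.py <<'E'
from h import *
d=pickle.load(open("c0.pkl","rb"));T,S=d["top"],d["scene"]
t=lambda u,v:np.array([170+(u+.5)/3.6-.5,130+(v+.5)/3.6-.5]); s=lambda u,v:np.array([180+(u+.5)/3-.5,120+(v+.5)/3-.5])
obs=[(T,[-.12,.265,.004],t(85,410)),(T,[-.12,-.265,.004],t(713,327)),(S,[-.12,-.265,.004],s(24,427)),(S,[-.12,.265,.004],s(435,97))]
def f(p): return np.concatenate([(proj(c,pan(p,L))[0]-o) for c,L,o in obs])
r=least_squares(f,[.4,0,.1]);p=r.x;print(p,np.degrees(p[2]),r.fun.round(2))
# row end: timer -y face shoulder-top edge (x=+-.043,z=.063)
E
python3 fit.py; cat >>fit.py <<'E'
np.save("panel.npy",p)
def draw(c,name,x0,y0,x1,y1,k,e):
    im=cv2.resize(c["img"][y0:y1,x0:x1,::-1].copy(),None,fx=k,fy=k,interpolation=cv2.INTER_CUBIC)
    def pl(L,col):
        q=(proj(c,pan(p,L))-[x0,y0]+.5)*k; cv2.polylines(im,[q.astype(int)],True,col,1)
    pl(box(-.12,.12,-.265,.265,.004),(0,0,255)); pl(box(.072,.116,-.265,.265,.047),(0,160,255))
    pl(box(-.043,.043,-.2275,-.1825,.083),(0,255,0)); pl(box(-.025,.025,.2,.21,.069),(0,255,0))
    pl(box(-.0175,.0175,-.23,.23,.019),(255,0,0))
    pl(box(-.043,.043,e,e+.144,.063),(255,0,255))
    cv2.imwrite(name,im)
import sys
e=float(sys.argv[1]) if len(sys.argv)>1 else -.07
draw(T,"pics/ft%s.png"%e,180,135,380,255,4,e);draw(S,"pics/fs%s.png"%e,180,130,410,310,3.4,e)
E
python3 fit.py -0.07
```

```text
[0.54932047 0.01028324 0.13803513] 7.908830228239846 [-1.02 -0.34  0.59 -0.84 -0.7  -0.26 -0.19 -0.62]
[0.54932047 0.01028324 0.13803513] 7.908830228239846 [-1.02 -0.34  0.59 -0.84 -0.7  -0.26 -0.19 -0.62]
```

```bash
ls pics
```

```text
fs-0.07.png
ft-0.07.png
scene0.png
scene0c.png
top0.png
top0c.png
```

View pics/ft-0.07.png

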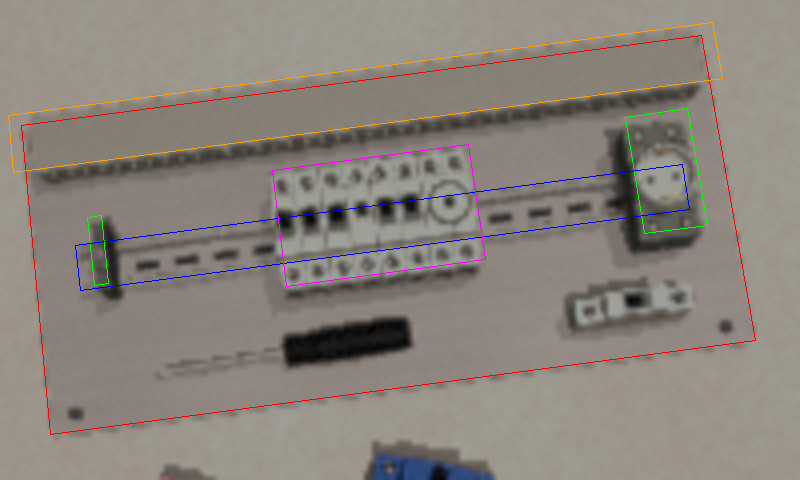

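View pics/fs-0.07.png

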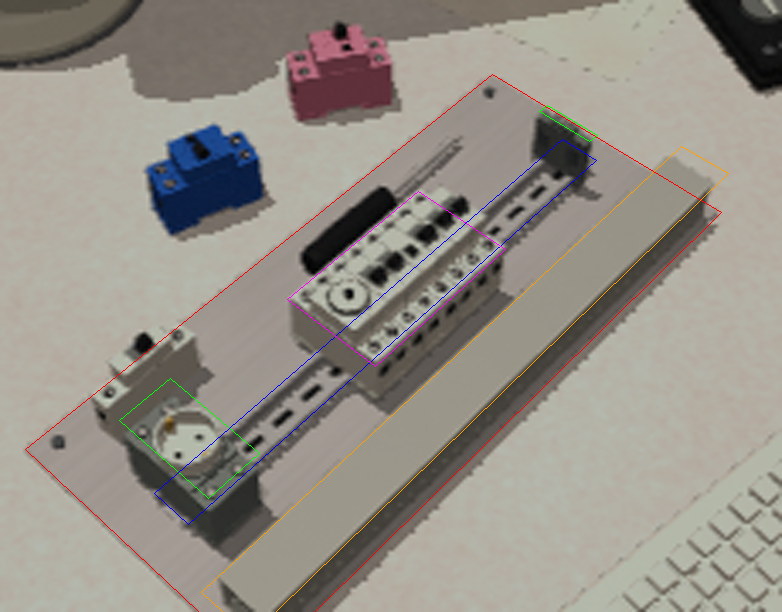

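```bash
python3 - <<'E'
from h import *
d=pickle.load(open("c0.pkl","rb"))
for n in d:
    c=d[n];print(n,proj(c,[[0,0,0],[.234,.498,.231],[.234,.498,.3]]).round(1).tolist())
    im=c["img"][:,:,::-1].copy()
    q=proj(c,[[.234,.498,.231]])[0].astype(int);x0,y0=max(q[0]-60,0),max(q[1]-50,0);im=im[y0:y0+100,x0:x0+120];im=cv2.resize(im,None,fx=5,fy=5,interpolation=cv2.INTER_CUBIC);cv2.circle(im,tuple(int(v) for v in (q-[x0,y0])*5),4,(0,0,255),-1);cv2.imwrite("pics/tcp_%s.png"%n,im)
E
```

```text
scene [[185.2, 122.7], [353.0, 32.5], [356.2, 9.4]]
top [[277.6, 384.2], [67.0, 302.2], [50.8, 304.0]]
```

View pics/tcp_scene.png

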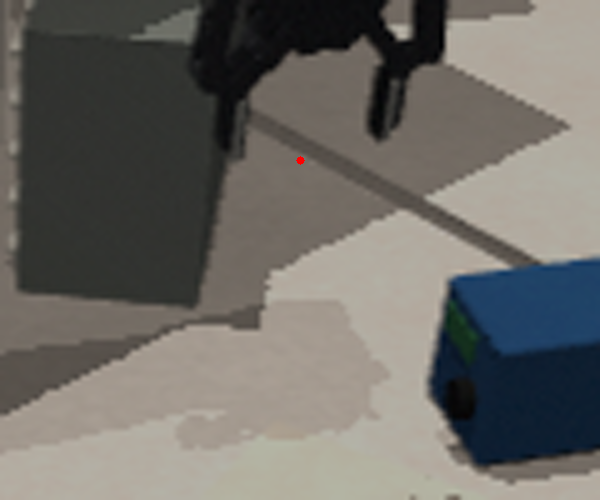

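View pics/tcp_top.png

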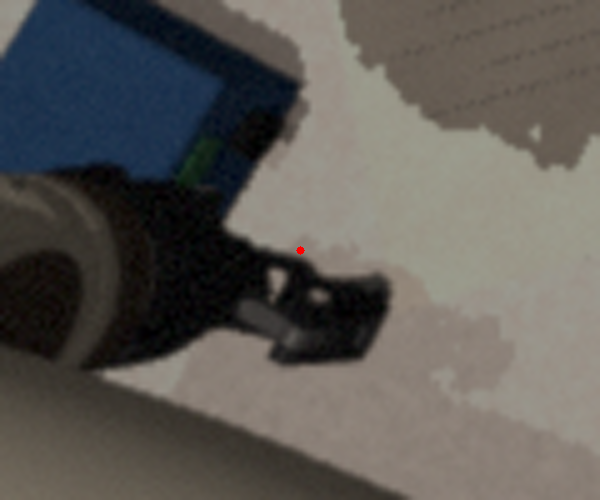

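apply_moves:
  targets: [1.4,-2.5,0,0,0,-1.2,0,2.8,-5,0,0,0,-2.4,0,3.7,-6.6,0,0,0,-3.16,0,3.7,-6.6,0,0,0,-3.16,0,3.7,-6.6,0,0,0,-3.16,0]
  newtons: 20

```text
time: 1.4
ee_pos: [0.3462, 0.297, 0.2317]
tcp_rot: [180.0, 0.0, 135.7]
wrist_force: [-0.1, -0.5, -0.0]
opening: 0.0124
```

apply_moves:
  targets: [1.4,-2.5,0,0,0,-1.2,0,2.8,-5,0,0,0,-2.4,0,3.7,-6.6,0,0,0,-3.16,0,3.7,-6.6,0,0,0,-3.16,0,3.7,-6.6,0,0,0,-3.16,0]

```text
time: 1.9
ee_pos: [0.4572, 0.0987, 0.2313]
tcp_rot: [180.0, 0.0, 116.7]
wrist_force: [-0.5, 0.5, 0.4]
opening: -0.0
```

apply_moves:
  targets: [1.4,-2.5,0,0,0,-1.2,0,2.8,-5,0,0,0,-2.4,0,3.6,-6.7,0,0,0,-3.16,0,3.6,-6.7,0,0,0,-3.16,0,3.6,-6.7,0,0,0,-3.16,0]

```text
time: 2.4
ee_pos: [0.5651, -0.1026, 0.2307]
tcp_rot: [-180.0, 0.0, 97.8]
wrist_force: [-0.6, -0.3, -0.8]
opening: 0.0003
```

apply_moves:
  targets: [0,0,-1.3,0,0,0,0,0,0,-2.6,0,0,0,0,0,0,-3.9,0,0,0,0,0,0,-3.9,0,0,0,0]

```text
time: 2.8
ee_pos: [0.5612, -0.099, 0.1087]
tcp_rot: [-179.5, -0.2, 97.9]
wrist_force: [-0.8, 0.7, -0.4]
opening: -0.0001
```

```bash
cat > look.py <<'E'
from workcell import bot,camera
from h import *
import sys
p=np.load("panel.npy");o=bot.get_obs();e=np.array(o["ee_pos"])
d={}
ims=[]
for n,(x0,y0,x1,y1),k in(("scene",(190,100,370,300),2.7),("top",(180,120,380,260),2.0)):
    c=camera(n);d[n]=c
    im=cv2.resize(c["img"][y0:y1,x0:x1,::-1],None,fx=k,fy=k,interpolation=cv2.INTER_CUBIC)
    q=(proj(c,e)[0]-[x0,y0]+.5)*k;cv2.circle(im,tuple(int(v) for v in q),2,(0,0,255),-1);ims.append(im)
a,b=ims;H=max(a.shape[0],b.shape[0]);W=[np.vstack([i,np.zeros((H-i.shape[0],i.shape[1],3),np.uint8)]) for i in ims]
im=np.hstack(W);s=min(1,800/im.shape[1]);cv2.imwrite("pics/%s.png"%sys.argv[1],cv2.resize(im,None,fx=s,fy=s,interpolation=cv2.INTER_AREA))
pickle.dump(d,open(sys.argv[1]+".pkl","wb"))
r=e[:2]-p[:2];cc,ss=np.cos(p[2]),np.sin(p[2]);print("tcp in panel",(r[0]*cc+r[1]*ss).round(4),(-r[0]*ss+r[1]*cc).round(4),e[2].round(4),o["time"])
E
python3 look.py l1
```

```text
tcp in panel -0.0032 -0.1099 0.1087 2.8
```

View pics/l1.png

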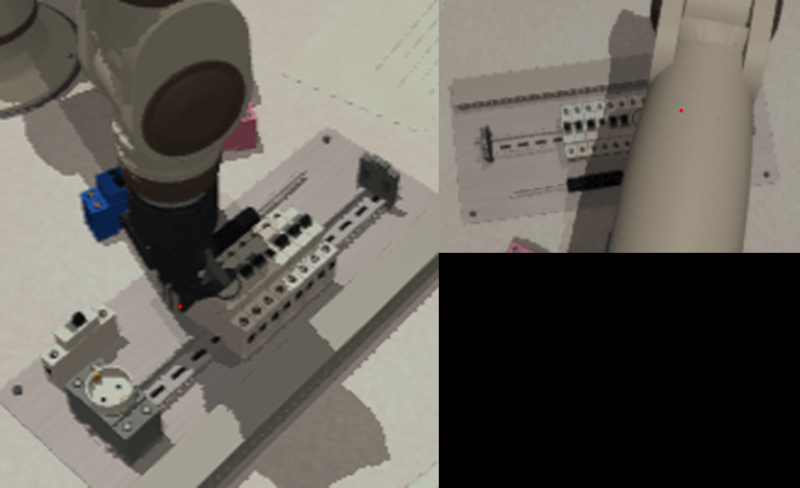

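apply_moves:
  targets: [0,0,0,0,0,0,0,0,0,-0.9,0,0,0,0,0,0,-1.7,0,0,0,0,0,0,-2.3,0,0,0,0,0,0,-2.6,0,0,0,0]

```text
time: 3.4
ee_pos: [0.5648, -0.0994, 0.037]
tcp_rot: [179.9, 0.0, 97.9]
wrist_force: [0.3, -0.9, -0.5]
opening: 0.0002
```

apply_moves:
  targets: [0,0,-0.2,0,0,0,0,0,0,-0.2,0,0,0,0]

```text
time: 3.6
ee_pos: [0.5647, -0.0994, 0.0311]
tcp_rot: [179.9, 0.0, 97.9]
wrist_force: [-0.3, -0.1, 0.2]
opening: 0.0
```

```bash
python3 look.py l2
```

```text
tcp in panel 0.0001 -0.1107 0.0311 3.6
```

View pics/l2.png

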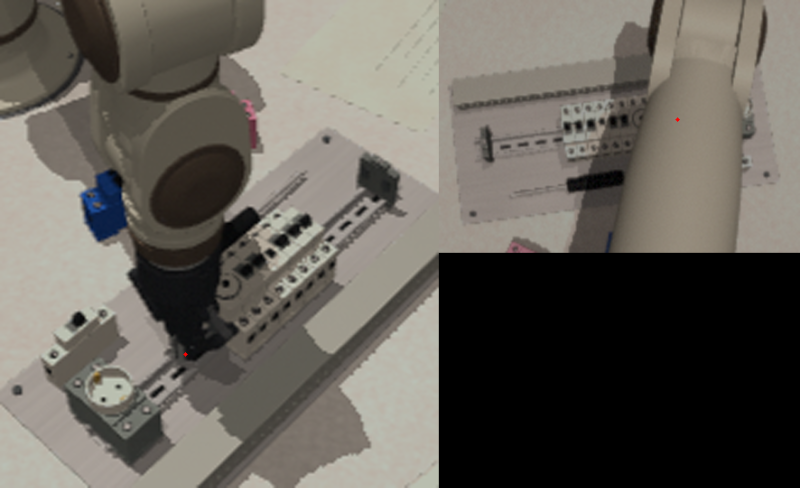

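apply_moves:
  targets: [-0.02,0.15,-0.06,0,0,0,0,-0.042,0.3,-0.12,0,0,0,0,-0.062,0.45,-0.12,0,0,0,0,-0.078,0.56,-0.12,0,0,0,0,-0.092,0.66,-0.12,0,0,0,0]

```text
time: 4.2
ee_pos: [0.5614, -0.0791, 0.0268]
tcp_rot: [180.0, 0.0, 97.9]
wrist_force: [0.3, 0.2, 0.6]
opening: -0.0003
```

apply_moves:
  targets: [-0.01,0.07,0,0,0,0,0,-0.02,0.14,0,0,0,0,0,-0.029,0.21,0,0,0,0,0,-0.039,0.28,0,0,0,0,0,-0.049,0.35,0,0,0,0,0]

```text
time: 4.7
ee_pos: [0.5599, -0.069, 0.0267]
tcp_rot: [-180.0, 0.0, 97.9]
wrist_force: [0.1, -3.3, -0.8]
opening: -0.0003
```

apply_moves:
  targets: [-0.018,0.13,0,0,0,0,0,-0.036,0.26,0,0,0,0,0,-0.054,0.39,0,0,0,0,0,-0.072,0.52,0,0,0,0,0,-0.09,0.65,0,0,0,0,0]

```text
time: 5.2
ee_pos: [0.5572, -0.0492, 0.0267]
tcp_rot: [-180.0, 0.0, 97.9]
wrist_force: [0.5, -2.8, -0.2]
opening: 0.0003
```

apply_moves:
  targets: [-0.018,0.13,0,0,0,0,0,-0.036,0.26,0,0,0,0,0,-0.054,0.39,0,0,0,0,0,-0.072,0.52,0,0,0,0,0,-0.09,0.65,0,0,0,0,0]

```text
time: 5.7
ee_pos: [0.5545, -0.0297, 0.0267]
tcp_rot: [180.0, 0.0, 97.9]
wrist_force: [-0.6, -3.3, -0.0]
opening: 0.0003
```

```bash
python3 look.py l3
```

```text
tcp in panel -0.0004 -0.0403 0.0267 5.7
```

View pics/l3.png

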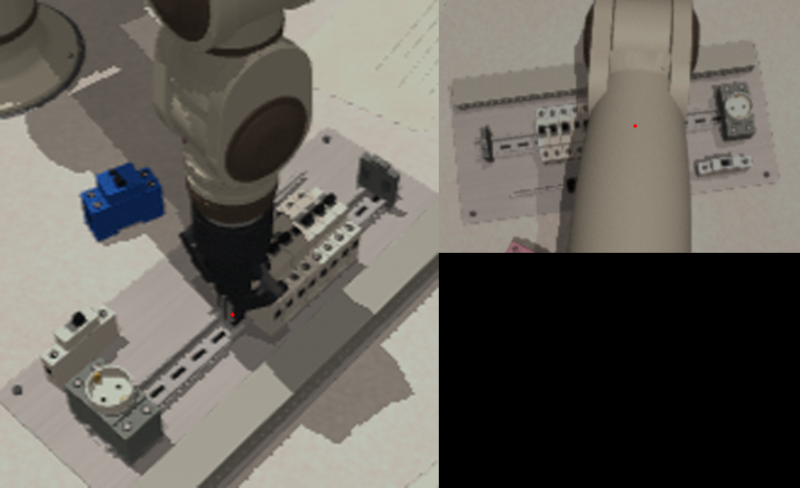

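apply_moves:
  targets: [-0.018,0.13,0,0,0,0,0,-0.036,0.26,0,0,0,0,0,-0.054,0.39,0,0,0,0,0,-0.072,0.52,0,0,0,0,0,-0.09,0.65,0,0,0,0,0]

```text
time: 6.3
ee_pos: [0.5518, -0.0102, 0.0267]
tcp_rot: [180.0, 0.0, 97.9]
wrist_force: [0.6, -3.6, 0.5]
opening: 0.0002
```

apply_moves:
  targets: [-0.018,0.13,0,0,0,0,0,-0.036,0.26,0,0,0,0,0,-0.054,0.39,0,0,0,0,0,-0.072,0.52,0,0,0,0,0,-0.09,0.65,0,0,0,0,0]

```text
time: 6.8
ee_pos: [0.5491, 0.0093, 0.0267]
tcp_rot: [180.0, 0.0, 97.9]
wrist_force: [1.4, -2.8, 0.2]
opening: -0.0005
```

apply_moves:
  targets: [-0.018,0.13,0,0,0,0,0,-0.036,0.26,0,0,0,0,0,-0.054,0.39,0,0,0,0,0,-0.072,0.52,0,0,0,0,0,-0.085,0.62,0,0,0,0,0]

```text
time: 7.3
ee_pos: [0.5465, 0.0279, 0.0267]
tcp_rot: [180.0, -0.0, 97.9]
wrist_force: [-0.3, -3.5, 0.2]
opening: 0.0001
```

```bash
python3 look.py l4
```

```text
tcp in panel -0.0003 0.0178 0.0267 7.3
```

View pics/l4.png

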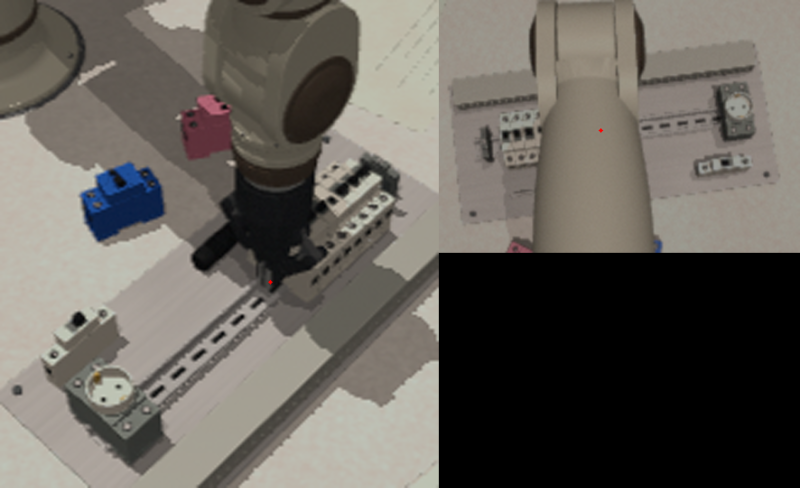

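apply_moves:
  targets: [-0.014,0.1,0,0,0,0,0,-0.028,0.2,0,0,0,0,0,-0.042,0.3,0,0,0,0,0,-0.056,0.4,0,0,0,0,0,-0.067,0.48,0,0,0,0,0]

```text
time: 7.9
ee_pos: [0.5445, 0.0422, 0.0267]
tcp_rot: [-180.0, 0.0, 97.9]
wrist_force: [0.8, -2.8, -0.9]
opening: 0.0
```

apply_moves:
  targets: [-0.006,0.04,0,0,0,0,0,-0.012,0.08,0,0,0,0,0,-0.017,0.12,0,0,0,0,0,-0.022,0.16,0,0,0,0,0,-0.028,0.2,0,0,0,0,0]

```text
time: 8.4
ee_pos: [0.5437, 0.048, 0.0267]
tcp_rot: [-180.0, 0.0, 97.9]
wrist_force: [-0.9, -3.3, -0.2]
opening: 0.0001
```

apply_moves:
  targets: [-0.006,0.04,0,0,0,0,0,-0.011,0.08,0,0,0,0,0,-0.017,0.12,0,0,0,0,0]

```text
time: 8.7
ee_pos: [0.5432, 0.0516, 0.0267]
tcp_rot: [-180.0, -0.0, 97.9]
wrist_force: [0.6, -2.6, -0.4]
opening: 0.0002
```

apply_moves:
  targets: [-0.005,0.033,0,0,0,0,0,-0.009,0.066,0,0,0,0,0]

```text
time: 8.9
ee_pos: [0.5433, 0.052, 0.0268]
tcp_rot: [180.0, 0.2, 97.9]
wrist_force: [2.9, -17.4, 0.3]
opening: 0.0001
```

apply_moves:
  targets: [0,0,0,0,0,0,0]

```text
time: 9.0
ee_pos: [0.5433, 0.052, 0.0267]
tcp_rot: [180.0, 0.2, 97.9]
wrist_force: [3.0, -13.4, 0.0]
opening: 0.0001
```

```bash
python3 look.py l5; python3 - <<'E'
from h import *
d=pickle.load(open("l5.pkl","rb"));im=d["scene"]["img"][130:230,270:380,::-1];cv2.imwrite("pics/l5s.png",cv2.resize(im,None,fx=6,fy=6,interpolation=cv2.INTER_CUBIC))
E
```

```text
tcp in panel -0.0003 0.0421 0.0267 9.0
```

View pics/l5s.png

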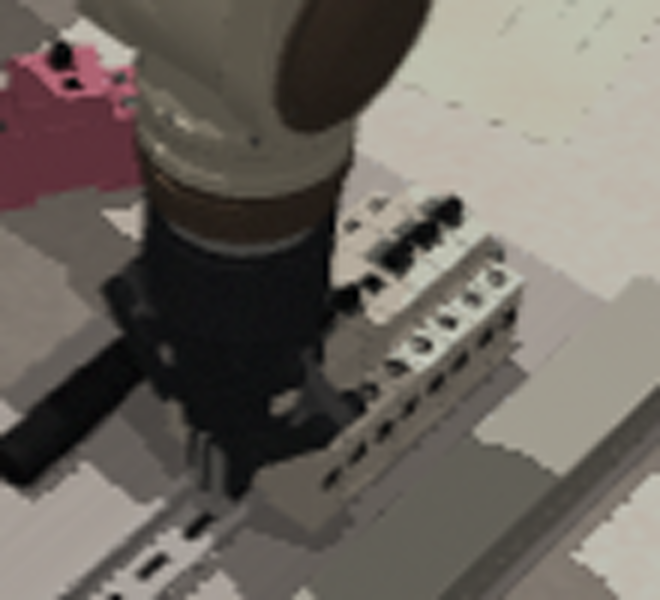

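apply_moves:
  targets: [0.014,-0.1,0,0,0,0,0,0.042,-0.3,0,0,0,0,0,0.084,-0.6,0,0,0,0,0,0.14,-1.0,0,0,0,0,0,0.14,-1.0,0,0,0,0,0]

```text
time: 9.6
ee_pos: [0.5474, 0.0221, 0.0267]
tcp_rot: [180.0, 0.0, 97.8]
wrist_force: [-0.2, 1.4, 0.9]
opening: 0.0002
```

apply_moves:
  targets: [0,0,1,0,0,0,0,0,0,2.2,0,0,0,0,0,0,3.5,0,0,0,0,0,0,4.8,0,0,0,0,0,0,6,0,0,0,0]

```text
time: 10.1
ee_pos: [0.5471, 0.0235, 0.2087]
tcp_rot: [180.0, -0.0, 97.9]
wrist_force: [0.7, 0.2, 0.4]
opening: -0.0004
```

apply_moves:
  targets: [-1,-1.2,0,0,0,0,0,-2,-2.4,0,0,0,0,0,-3,-3.6,0,0,0,0,0,-4,-4.8,0,0,0,0,0,-5,-6,0,0,0,0,0]

```text
time: 10.6
ee_pos: [0.3958, -0.1575, 0.2068]
tcp_rot: [180.0, 0.0, 97.9]
wrist_force: [1.3, -0.2, -0.4]
opening: -0.0
```

apply_moves:
  targets: [0,-1,0,0,0,0,0,0,-2,0,0,0,0,0,0,-2.5,0,0,0,0,0,0,-2.5,0,0,0,0,0]

```text
time: 11.0
ee_pos: [0.397, -0.2327, 0.2063]
tcp_rot: [-180.0, -0.0, 97.8]
wrist_force: [0.1, 1.4, 0.0]
opening: 0.0001
```

```bash
python3 look.py l6; python3 - <<'E'
from h import *
d=pickle.load(open("l6.pkl","rb"));im=d["scene"]["img"][140:260,240:370,::-1];cv2.imwrite("pics/l6s.png",cv2.resize(im,None,fx=5,fy=5,interpolation=cv2.INTER_CUBIC))
im=d["top"]["img"][150:240,185:295,::-1];cv2.imwrite("pics/l6t.png",cv2.resize(im,None,fx=6,fy=6,interpolation=cv2.INTER_CUBIC))
E
```

```text
tcp in panel -0.1843 -0.2197 0.2063 11.0
```

View pics/l6.png

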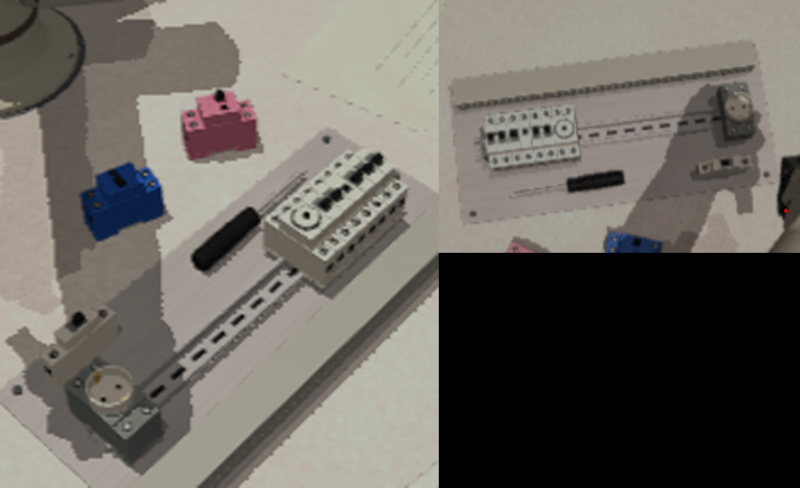

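View pics/l6s.png

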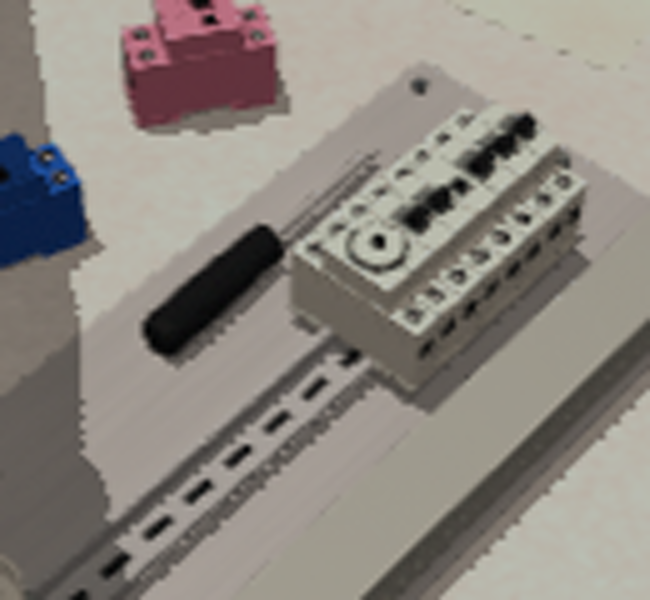

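View pics/l6t.png

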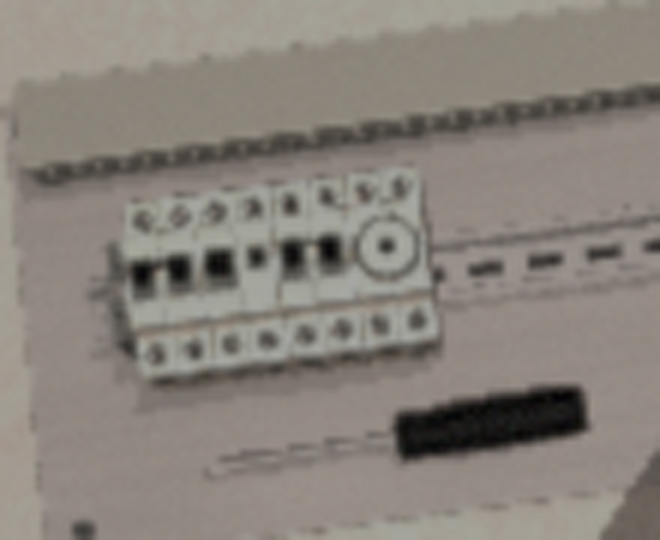

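```bash
python3 -c "
from workcell import bot
o=bot.get_obs();print(o['wrist_force'].round(1),abs(o['qd']).max().round(2));print(bot.job_done())"
```

```text
[-0.4  0.4 -0.6] 1.22
the job is handed in; nothing more can be done
None
```

I pushed the row of four about 123 mm along the rail, until it stood against the end bracket. I used the shut fingertips, about 8 mm above the rail, against the timer's socket-side face. Then I backed off, lifted and moved the hand clear, and handed the job in at about 11 s.

- **Force:** it stayed at about 3 N while the row slid. It rose to 17 N at the bracket and settled at 13 N over the next 0.1 s.
- **Final pictures:** both cameras show the row closed, upright and against the bracket. The screwdriver, spare breaker and socket look where they were. I did not compare the items outside the close-up crops (multimeter, ferrule tub, tape, lens cap) before and after, but the arm passed well above the table and met no contact on the way.
- **Mismatch:** the row stopped about 3 mm before the point I predicted from the images. My panel fit disagreed with the top view by 3–5 mm, mostly across the rail, so I relied on the sharp rise in force as the sign of contact.

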